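# Take the lens retaining ring out of the desk magnifier

### The arm

A 7-joint arm with a two-finger parallel gripper is mounted at the origin on a cart in front of the work surface, level with it; the furniture and walls round the work are solid. World frame = base frame: x ahead of the robot, y to its left, z up, the work surface at z = 0. Lengths are in m, angles in degrees, forces in N, time in s.
With the tool pointing down it reaches from about 0.375 to 0.925 m from the base axis. Payload 3.1 kg.
Tool frame: the origin (TCP) lies on the centre line of the jaws, within the pads' length; the fingertips stand 17 mm ahead of it and the grasp point (between the pads) lies 2 mm behind it; z points along the fingers, y is the direction in which the jaws open and shut (so a half turn about z gives the same grasp; the last joint's range is limited). The gripper opens to 85 mm and grips with 20 to 120 N. Pads are 22 mm wide; open, the fingers measure 114 mm over their backs; the gripper's body (76 mm by 85 mm) begins 54 mm behind the grasp point. The pads swing forward as they close: fully open they stand 13 mm farther back than shut.
Start: joints at [-78.885, 21.939, 2.515, 91.553, -1.026, 66.532, -2.859], TCP at [0.187, 0.623, 0.248] pointing down, gripper open.
Joint ranges: [-149.38, 149.38], [-23.57, 123.04], [-84.95, 90], [0, 143.3], [-89.99, 269.99], [3.08, 112.72], [-163.45, 163.45]. Speed limits (degrees/s): [159.86, 159.86, 180, 180, 180, 180, 180].

### API

Orientations are given as [roll, pitch, yaw] about the fixed x, y, z axes, in that order (R = Rz(yaw) Ry(pitch) Rx(roll)).
In Python, from rig import * gives the robot as it stands. Calls block until the motion is done:
- move_to(position, orientation): joint-space move of the TCP to a pose.
- move_l(position, attitude=None, v=0.15, stop_force=None): straight line of the TCP; attitude=None keeps the orientation; v is the mean speed in m/s. With stop_force (N) it stops when the force on the tool has changed by that much, and returns True; else False.
- movej(angles): joint-space move.
- set_gripper(opening): finger opening in m; the grip force is fixed at half the most; returns when the fingers have stopped.
- wait(seconds).
- inverse_kinematics(position, orientation): joint angles nearest the present ones, or None.
- camera(name): name is "scene" or "top"; returns the picture (384x512x3 uint8, blue, green, red); there is no depth.
- get_calibration(name): a dict with "intrinsics" (3x3 intrinsics, pixels), "k1" (the pictures are not rectified: a ray, as slopes to the right and down, at radius r is drawn at 1 + k1 r^2 times it, then the intrinsics apply), "eye" and "orientation" of the camera in the world. Camera axes: x right, y down, z forward; pixel columns grow to the right and rows downward; lengths in m; the calibration is good to about 2 mm. A picture is of the moment at which its call begins. get_calibration takes no time and is no camera call.
A pose or a line that the arm cannot do raises Unreachable and nothing moves.
- job_done(): hands the job in, once; it reports no verdict.
Readings, each from a call of its own:
- read_time(): time.
- read_q(): joint angles.
- read_joint_vel(): joint speeds.
- read_tau(): joint torques, N m.
- read_tool_pos(): TCP position.
- read_tcp_rot(): TCP orientation.
- read_force(): force on the tool from outside, world axes, zero at the start.
- read_ft_torque(): the same for the moment, N m.
- read_finger_gap(): finger opening in m.
Only numpy, scipy, OpenCV 4.12 (cv2) and the standard library are available. Lean on these libraries where they do the work, as an engineer would, in place of code of your own. Each camera call takes 0.05 s, during which the arm holds its last target.

### The job

The lens of the desk magnifier is to be cleaned, so take out the split steel ring that holds it. At the slot in the rim, feel gently for the slot's floor with the toe of the red-handled hook pick, reach under the ring's sprung end, draw the end inward until it is just clear of its lip (do not bend it much further, do not force it against the lip, do not bear down hard on the mount or the lens) and lift it out so that it rests on top of the rim; then stand the pick back in its hole in the wooden block. Finally draw the ring out by its raised end and lay it flat on the leather folder, wholly on it, and leave the tape, the silver coach and the eraser where they are.

Things in the scene. Friction and masses are not known exactly. Their poses are not given: they have to be found in the camera images.
- magnifier: Upper part (focusing mount) of the grey desk magnifier; it stands fast in a ribbed base 124 mm across, screwed out by 0 to 8 mm, so all heights vary. Origin: on the axis, 33.5 mm below its flat shoulder (radius 58); z below is in its frame. Dark steel rim, radius 46.5 to 51 mm, z 33.5 to 46; one slot in it, facing -x. Black seat inside at z = 38 carries the ring. Polar angles: from +x toward +y
- slot (a point): Middle of the slot's floor in the rim (49 mm from the axis on the -x side, z = 33.5 mm). The slot is 32 degrees (26 mm) wide and open at the top; its floor is level with the shoulder outside and runs inward to radius 33. The ring's sprung end crosses it 4.5 mm above the floor. Touch the floor with the toe to know its height: poses are not that exact. Steel on steel rubs with about 0.3
- short_lip (a point): Inner edge, at the top, of the short lip that holds the sprung end down: polar angles 199 to 212 degrees, reaching inward from the rim to radius 42.5; underside at z = 43, top at z = 46 mm
- long_lip (a point): Inner edge, at the top, of the long lip opposite the slot: polar angles -30 to 30 degrees, reaching inward to radius 43.5, underside at z = 43. The ring's far side is tucked under it; it comes out when the ring is lifted by its raised end and drawn toward the slot side (10 to 30 mm)
- lens: The clear domed glass lens in the middle of the magnifier, radius 33 mm, edge at z = 36, crown at z = 43 mm in the magnifier's frame. Origin: that of the magnifier. It does not move
- ring: Bright steel split ring, flat, inner radius 38, outer 46, 4 mm thick, about 56 g. Origin: centre of the circle, at the underside (z = 38 mm in the magnifier's frame at first); x axis the magnifier's within 0.05 rad. It runs from polar angle 168 degrees (tip of the sprung end, over the slot) under the short lip and round by +x to 140 degrees. Only the two lips hold it
- ring_end (a joint): In-plane bend of the sprung end, rad, about a point at 248 degrees; about -0.02 at rest, positive inward; 1.2 N m/rad, relaxed at -0.04. Pulled in with 4 to 6 N at the slot (5 to 6 mm) it clears the short lip at 0.09 to 0.11; over 0.14 it is spoilt. Lifted too early it catches: lower it, draw a little more. Let go above the rim it springs out and rests on the short lip
- ring_tip (a point): Underside of the sprung end, mid-width, 5 mm from the tip, over the slot; 4.5 mm above the slot's floor at first, about 12.5 mm above it when the end rests on its lip. There the raised end can be pinched across its 8 mm width (one finger inside the ring, one outside), fingertips 1 to 2 mm below the underside
- pick: Hook pick, upright in the block, 50 g. Above its origin: toe 0 to 3 mm, 4 mm wide, reaching 7 mm from the axis along the pick's +x; steel shaft 5 mm across; brass ferrule 14 to 26 mm (15 mm across); guard disc 26 to 29 mm (27 mm across); red handle 14 x 14 mm, 29 to 75 mm, flats facing x and y. Origin: shaft axis, toe's underside. At first +x is the block's +x within 0.1 rad
- stand: Light wooden tool block 50 x 110 x 40 mm, fast on the table. Origin: centre of its underside. The pick's hole, 21 mm square and 34 mm deep, is 28 mm from the centre toward the block's -y; a black-handled straight scriber is fixed 30 mm toward +y
- stand_seat (a point): Where the pick's origin belongs: on the axis of its hole, 14 mm above the table, when the guard disc rests on the block's top
- folder: Tan leather folder lying flat, fast on the table, 215 mm (its x) by 174 mm (its y), 5 mm thick. Origin: centre of its underside
- tape: Roll of masking tape lying flat behind the magnifier, 100 mm across, 25 mm high; bystander. Origin: centre of its underside
- coach: Silver miniature railway coach, 100 x 18 x 22 mm, behind the magnifier; bystander. Origin: under its middle
- rubber_eraser: White eraser in a blue sleeve, 43 x 19 x 11 mm, near the table's front edge; bystander. Origin: centre of its underside
Not all that is in view belongs to the job. Of the things that look like the ring, the smallest one is meant.

How it is judged:
By the outcome, as a careful person would: the job done as asked, in the order asked, and still so for the second after the job is handed in, with the robot touching nothing.
It also fails if it takes over 59 s, if anything falls off the work surface, if the arm or the gripper's body presses on something with over 40 N, if the wrist force passes 120 N, or if a joint passes its speed limit or range.

## Working session

There is one attempt and no reset: what is moved stays moved. The work goes in short steps, each a Python script; the robot and the scene stay as the last script left them, time stands still between calls to the robot, and variables do not carry over. Pictures are saved under pics/ and viewed, and the job is handed in when it is done.

```bash
ls; mkdir -p pics
python3 - <<'E'
from rig import *
import cv2
for n in ("scene","top"):
    im=camera(n); cv2.imwrite(f"pics/{n}0.png",im)
    print(n,get_calibration(n))
print(read_time(),read_tool_pos(),read_tcp_rot(),read_finger_gap(),read_force())
E
```

```text
pics
scene {'intrinsics': array([[397.01058485,   0.        , 255.47092828],
       [  0.        , 397.01058485, 192.38836555],
       [  0.        ,   0.        ,   1.        ]]), 'k1': -0.01001791744146682, 'eye': array([-0.19523214,  0.50692284,  0.70645054]), 'orientation': array([-126.71481751,    1.28035608, -122.86498214])}
top {'intrinsics': array([[347.2507096 ,   0.        , 254.02089744],
       [  0.        , 347.2507096 , 188.56974823],
       [  0.        ,   0.        ,   1.        ]]), 'k1': -0.020982830938153087, 'eye': array([0.40654762, 0.02488798, 1.23338965]), 'orientation': array([-172.86838288,    0.37455808,  -88.58325488])}
0.1 [0.18673288 0.62173682 0.24700258] [-1.79862905e+02  7.55687426e-03  1.63287516e+02] 0.08563752493084385 [-0.33816752  1.18397576  0.47991265]
```

Run:
```python
import cv2
for n in ("scene","top"):
    im=cv2.imread(f"pics/{n}0.png"); cv2.imwrite(f"pics/{n}0b.png",cv2.resize(im,(800,600),interpolation=cv2.INTER_CUBIC))
```

```text
(no output)
```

View pics/scene0b.png

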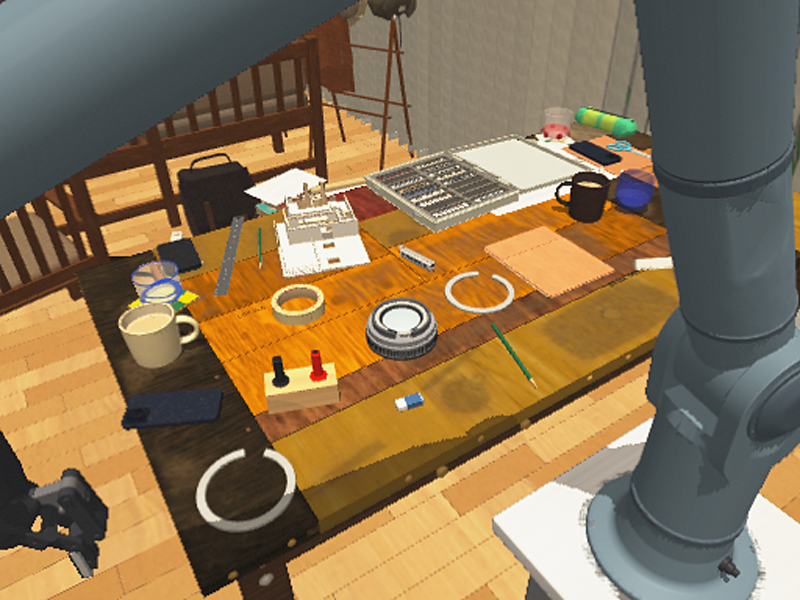

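View pics/top0b.png

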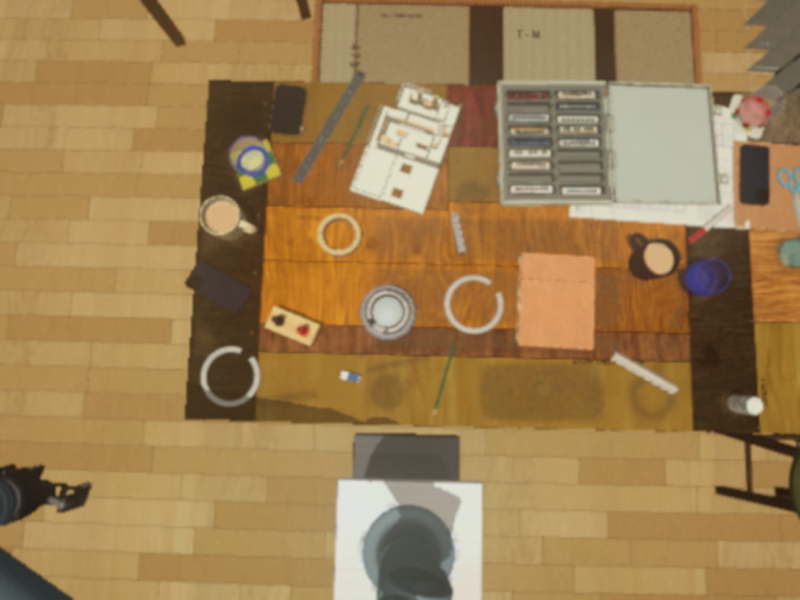

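The scene picture shows the magnifier at about (257,210) in raw pixels, the block at (193,247), and the folder at (352,168). There is one decoy ring at (307,187) and another on the dark strip. Next I'll zoom in on the parts that matter.

```bash
cat > h.py <<'E'
import numpy as np, cv2
from scipy.spatial.transform import Rotation as Rn
from rig import *
def cam(n):
    c=get_calibration(n); return c['intrinsics'],c['k1'],np.array(c['eye']),Rn.from_euler('xyz',c['orientation'],degrees=True).as_matrix()
def proj(n,P):
    K,k1,e,R=cam(n); p=(np.atleast_2d(P)-e)@R; s=p[:,:2]/p[:,2:]
    r2=(s**2).sum(1,keepdims=True); s=s*(1+k1*r2); return s*[K[0,0],K[1,1]]+[K[0,2],K[1,2]]
def ray(n,uv):
    K,k1,e,R=cam(n); d=(np.array(uv,float)-[K[0,2],K[1,2]])/[K[0,0],K[1,1]]; s=d.copy()
    for _ in range(10): s=d/(1+k1*(s**2).sum())
    return e,R@np.append(s,1)
def onz(n,uv,z):
    e,d=ray(n,uv); return e+d*(z-e[2])/d[2]
def crop(im,u0,v0,u1,v1,k,name):
    c=im[v0:v1,u0:u1]; cv2.imwrite(name,cv2.resize(c,None,fx=k,fy=k,interpolation=cv2.INTER_CUBIC))
E
python3 - <<'E'
from h import *
s=cv2.imread('pics/scene0.png');t=cv2.imread('pics/top0.png')
crop(s,160,180,290,280,6,'pics/s1.png')
crop(t,160,170,275,250,6,'pics/t1.png')
for n,uv in (('scene',(257,203)),('top',(248,199))): print(onz(n,uv,0.05))
for n,uv in (('scene',(193,247)),('top',(187.5,208))): print(onz(n,uv,0.04))
E
```

```text
[0.51012407 0.06382361 0.05      ]
[0.51792271 0.05599222 0.05      ]
[0.46531078 0.27525588 0.04      ]
[0.48267342 0.2639243  0.04      ]
```

View pics/s1.png

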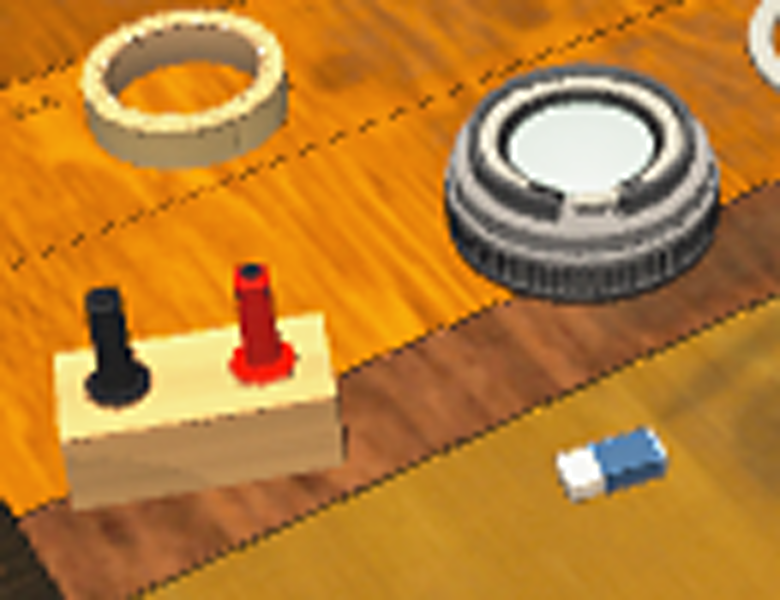

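View pics/t1.png

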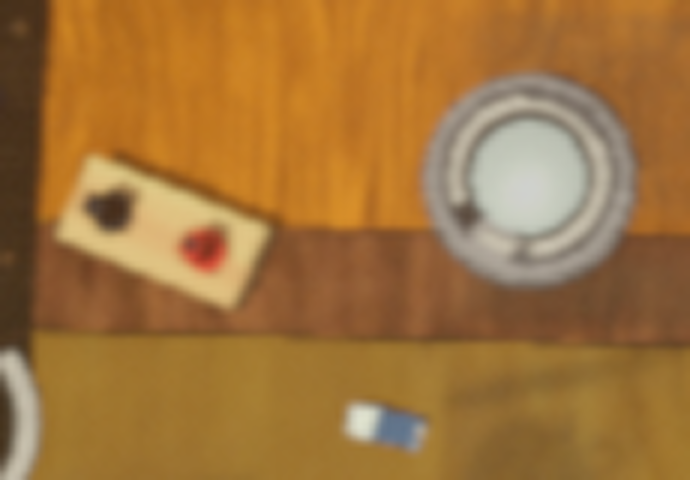

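Run:
```python
from h import *
s=cv2.imread('pics/scene0.png');t=cv2.imread('pics/top0.png')
crop(s,230,188,284,232,14,'pics/s2.png')
crop(t,228,178,270,220,14,'pics/t2.png')
crop(s,165,220,222,270,13,'pics/s3.png')
```

```text
(no output)
```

View pics/s2.png

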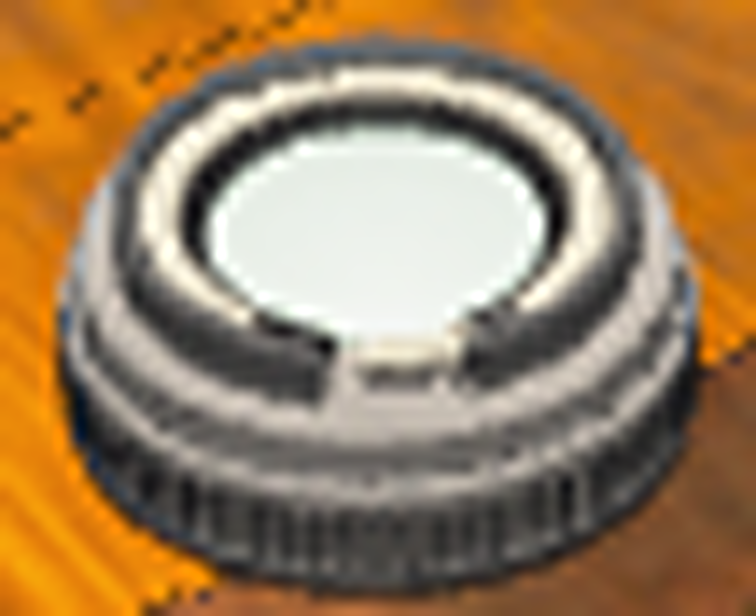

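View pics/t2.png

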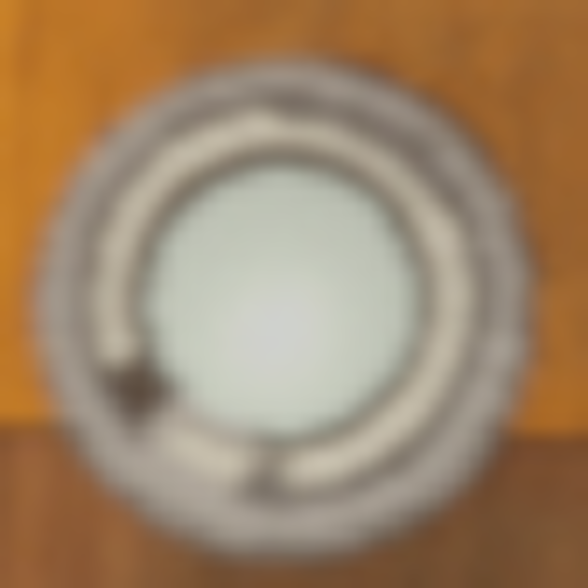

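View pics/s3.png

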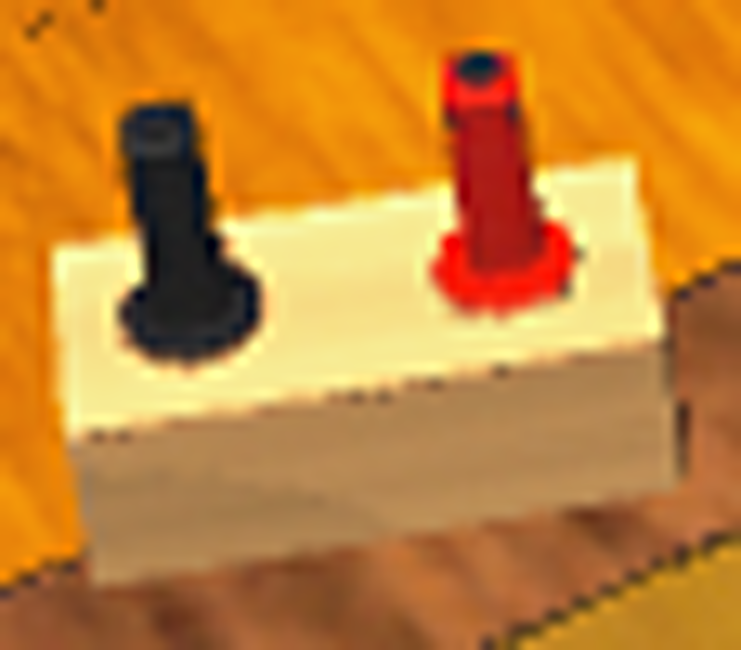

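```bash
cat > ov.py <<'E'
from h import *
def circ(c,r,z,a0=0,a1=360,yaw=0):
    a=np.radians(np.linspace(a0,a1,120)+yaw); return np.c_[c[0]+r*np.cos(a),c[1]+r*np.sin(a),np.full(120,z)]
def overlay(src,n,box,k,curves,out):
    im=cv2.imread(src); u0,v0,u1,v1=box
    c=cv2.resize(im[v0:v1,u0:u1],None,fx=k,fy=k,interpolation=cv2.INTER_CUBIC)
    for P,col in curves:
        q=((proj(n,P)-[u0,v0]+.5)*k-.5)
        cv2.polylines(c,[np.round(q*8).astype(np.int32)],False,col,1,cv2.LINE_AA,3)
    cv2.imwrite(out,c)
def mag(x,y,yaw,h,hb):
    c=(x,y); o=h-.0335
    L=[(circ(c,.062,0),(0,255,0)),(circ(c,.062,hb),(0,255,0)),(circ(c,.058,h),(255,0,255)),(circ(c,.051,o+.046,-164,164,yaw),(255,0,0)),
     (circ(c,.0465,o+.046,-164,164,yaw),(255,0,0)),(circ(c,.033,o+.036),(0,0,255)),(circ(c,.038,o+.042,168,500,yaw),(0,255,255)),(circ(c,.046,o+.042,168,500,yaw),(0,255,255))]
    for s in (164,196):
        a=np.radians(s+yaw); e=np.array([np.cos(a),np.sin(a)])
        L.append((np.array([[*(np.array(c)+.0465*e),o+.046],[*(np.array(c)+.051*e),o+.046],[*(np.array(c)+.051*e),h],[*(np.array(c)+.0465*e),h]]),(255,255,0)))
    for s,col in ((168,0),(140,0)):
        a=np.radians(s+yaw); e=np.array([np.cos(a),np.sin(a)])
        L.append((np.array([[*(np.array(c)+r*e),o+.042] for r in (.038,.046)]),(0,255,255)))
    return L
E
python3 - <<'E'
from ov import *
# base centres from both views
for hb in (.02,.025,.03): print(hb,onz('top',(228+286.5/14-.5,178+310/14-.5),hb))
from scipy.optimize import least_squares
pts=np.array([(380,592),(250,568),(510,572)])/14+[230,188]-.5
g=np.array([onz('scene',p,0)[:2] for p in pts]);print(g)
L=mag(.515,.06,-31,.045,.025)
overlay('pics/scene0.png','scene',(230,188,284,232),14,L,'pics/o_s1.png')
overlay('pics/top0.png','top',(228,178,270,220),14,L,'pics/o_t1.png')
E
```

```text
0.02 [0.51847959 0.05684521 0.02      ]
0.025 [0.51801835 0.05671352 0.025     ]
0.03 [0.51755711 0.05658184 0.03      ]
[[0.46854579 0.09318981]
 [0.48813712 0.10991344]
 [0.45938509 0.06976339]]
```

View pics/o_s1.png

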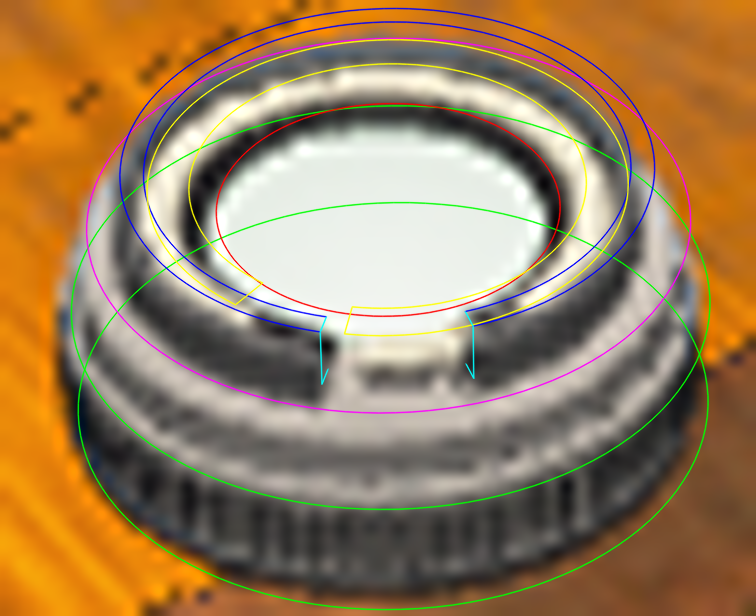

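View pics/o_t1.png

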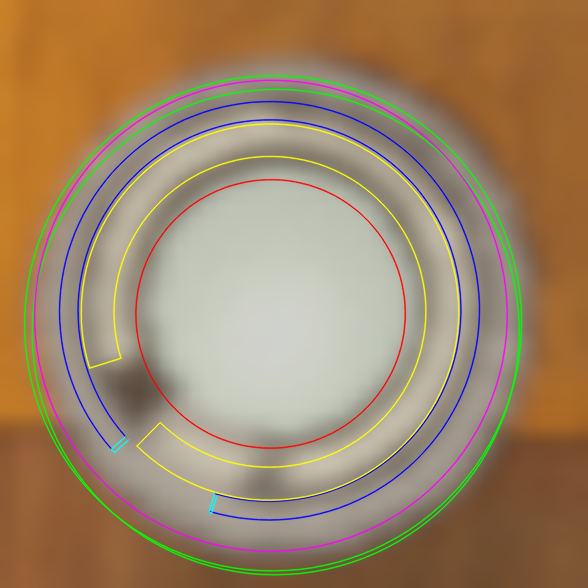

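```bash
cat > fit.py <<'E'
from ov import *
from scipy.optimize import least_squares
S=lambda p:(np.array(p,float)+.5)/14-.5+[230,188]
T=lambda p:(np.array(p,float)+.5)/14-.5+[228,178]
# (r, zrel-to-shoulder or None(ground)) points on curve
sc=[(.062,None,[(380,592),(250,568),(510,572)]),(.038,.0085,[(183,225),(570,215),(378,97)]),(.051,.0125,[(115,215),(643,210),(378,38)]),(.058,0,[(385,432)])]
corn=[(164,.051,0,(322,405)),(164,.051,.0125,(330,348)),(196,.051,0,(466,388)),(196,.051,.0125,(468,335))]
def res(p,full=False):
    x,y,yaw,h,su,sv,tu,tv=p; ss=np.array([su,sv]); ts=np.array([tu,tv]); o=[]
    for r,z,P in sc:
        q=proj('scene',circ((x,y),r,0 if z is None else h+z))+ss
        for s in P:
            d=S(s)-q; i=(d**2).sum(1).argmin(); n=q[i]-q.mean(0); n/=np.hypot(*n); o.append(d[i]@n/.4)
    # note order: slot's left in scene is +196 or 164, chosen by check
    for a,r,z,s in corn:
        A=np.radians((360-a)+yaw); o+=list((proj('scene',[[x+r*np.cos(A),y+r*np.sin(A),h+z]])[0]+ss-S(s))/.7)
    t=lambda r,z:proj('top',circ((x,y),r,z)).mean(0)+ts
    o+=list((t(.062,.5*h)-T((286.5,310)))/.3)+list((t(.033,h+.0025)-T((281,298)))/.3)
    for a,s in ((154,(140,385)),(205.5,(265,475))):
        A=np.radians(a+yaw); o+=list((proj('top',[[x+.043*np.cos(A),y+.043*np.sin(A),h+.0085]])[0]+ts-T(s))/.6)
    o+=[su/.8,sv/.8,tu/.6,tv/.6]; return np.array(o)
if __name__=='__main__':
    for fl in (0,1):
        if fl: corn=[(360-a,r,z,s) for a,r,z,s in corn]
        f=least_squares(res,[.517,.058,-31,.038,0,0,0,0],x_scale=[.01,.01,5,.01,1,1,1,1])
        print(f.cost,f.x.round(4)); C=np.linalg.inv(f.jac.T@f.jac); print(np.sqrt(np.diag(C))[:4]); print(f.fun.round(1))
        if fl==0 or f.cost<b: b=f.cost;bx=f.x
    L=mag(*bx[:4],bx[3]*.5)
    for n,dx,box in (('scene',bx[4:6],(230,188,284,232)),('top',bx[6:8],(228,178,270,220))):
        p0=proj; 
        import ov; ov.proj=lambda nn,P,dx=dx:p0(nn,P)+dx
        overlay(f'pics/{n}0.png',n,box,14,L,f'pics/o_{n}2.png'); ov.proj=p0
E
python3 fit.py
```

```text
450.8249801006734 [  0.5213   0.0569 -29.1666   0.0348  -0.3565   0.3553  -0.0821   0.5732]
[0.00172948 0.00162846 1.0435977  0.00107459]
[  0.4  -0.3   0.4  -0.   -0.8  -1.5  -0.    0.2  -0.8  -0.5  15.3  -0.6
  14.4  -0.1 -14.7   2.  -15.1   2.2  -0.3  -1.    0.5   0.2  -0.5   1.
   0.2  -0.4  -0.4   0.4  -0.1   1. ]
6.467248486924172 [  0.5204   0.0575 -29.2143   0.0351  -0.3532   0.1536   0.0848   0.3409]
[0.00172805 0.00162735 1.04268177 0.00107377]
[ 0.2 -0.4  0.2 -0.  -0.8 -1.6 -0.1  0.2 -0.9 -0.5 -0.   0.2 -1.   0.8
  0.6  1.1  0.3  1.2 -0.4 -0.9  0.5  0.3 -0.5  1.   0.1 -0.4 -0.4  0.2
  0.1  0.6]
```

View pics/o_scene2.png

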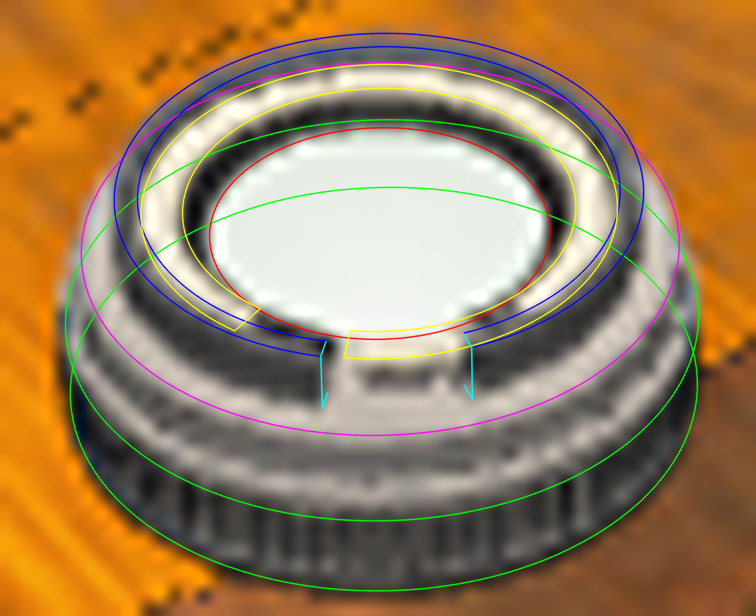

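View pics/o_top2.png

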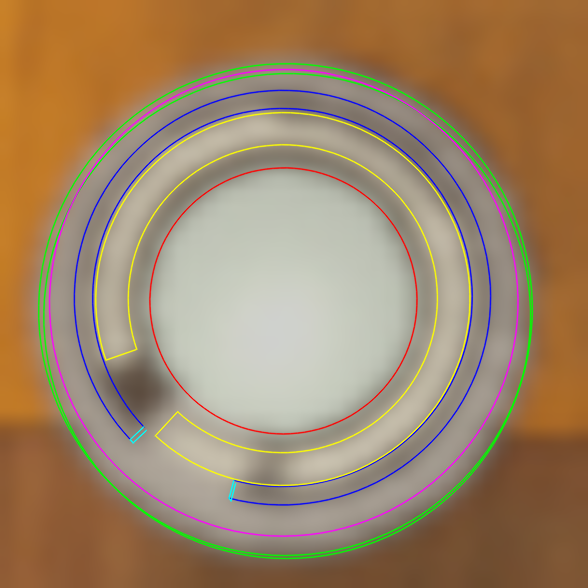

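Magnifier fit: axis about (0.520, 0.0575), yaw about -29.2°, shoulder height about 35 mm. Both views agree. Next are the block, the pick and the folder.

```bash
cat > fit2.py <<'E'
from ov import *
from scipy.optimize import least_squares
S=lambda p:(np.array(p,float)+.5)/13-.5+[165,220]
T=lambda p:(np.array(p,float)+.5)/6-.5+[160,170]
def W(p,P):
    x,y,yaw=p; a=np.radians(yaw); P=np.atleast_2d(P); return np.c_[x+P[:,0]*np.cos(a)-P[:,1]*np.sin(a),y+P[:,0]*np.sin(a)+P[:,1]*np.cos(a),P[:,2]]
c=[(.025,.055),(.025,-.055),(-.025,-.055),(-.025,.055)]
C3=[(*q,.04) for q in c]; B=[(-.025,.055,0),(-.025,-.055,0)]
s3=[S(q) for q in ((55,245),(635,158),(663,338),(70,438))]; sb=[S(q) for q in ((92,585),(683,488))]
t3=[T(q) for q in ((95,155),(272,232),(235,310),(57,235))]
shS=np.array([-.353,.154]);shT=np.array([.085,.341])
def res(p):
    o=list(((proj('scene',W(p,C3))+shS-s3)/.5).ravel())+list(((proj('scene',W(p,B))+shS-sb)/.5).ravel())+list(((proj('top',W(p,C3))+shT-t3)/.5).ravel())
    return np.array(o)
f=least_squares(res,[.475,.27,-23],x_scale=[.01,.01,5]);p=f.x
print(p,f.cost,f.fun.round(1)); print(np.sqrt(np.diag(np.linalg.inv(f.jac.T@f.jac))))
print('hole',W(p,(0,-.028,.014)))
# pick handle top (.089) and guard
print('handle top scene px', proj('scene',W(p,(0,-.028,.089)))+shS, 'click',S((480,68)))
print('guard', proj('scene',W(p,(0,-.028,.043)))+shS, 'click',S((503,266)))
# folder
uv=[np.array(q)*.64 for q in ((518,253),(595,255),(594,349),(516,346))]
g=np.array([onz('top',q-shT,.005)[:2] for q in uv]);print(g,g.mean(0))
E
python3 fit2.py
```

```text
[  0.48255905   0.26805285 -21.43023628] 6.770324968993728 [ 0.5 -0.2  0.5 -0.2  1.1 -0.3 -0.7 -1.2  1.  -0.3  0.6  0.1 -1.   0.2
 -2.1 -0.8 -1.5  0.1 -0.3  0.2]
[5.37056509e-04 4.38766449e-04 4.96897342e-01]
hole [[0.47232874 0.24198868 0.014     ]]
handle top scene px [[201.71097124 224.85675156]] click [201.46153846 224.76923077]
guard [[203.66211698 239.12399876]] click [203.23076923 240.        ]
[[ 0.66452764 -0.23940817]
 [ 0.66416408 -0.41700132]
 [ 0.44832529 -0.41034285]
 [ 0.45095264 -0.23428616]] [ 0.55699241 -0.32525963]
```

Run:
```python
from h import *
print(read_q())
for p,ys in (((.472,.242,.12),(68.6,-111.4)),((.472,.053,.1),(60.8,-119.2)),((.557,-.325,.1),(60.8,-119.2,0,90,180,-90))):
    for y in ys:
        q=inverse_kinematics(p,[180,0,y]); print(p,y,None if q is None else np.round(q,1))
```

```text
[-78.8854213   21.98682881   2.51020421  91.64189919  -1.02458418
  66.53102911  -2.85973653]
(0.472, 0.242, 0.12) 68.6 [-57.6  20.1  30.2 115.2 -13.4  48.  -41.3]
(0.472, 0.242, 0.12) -111.4 [-36.3  18.2   5.4 114.2  -2.3  47.7 128.9]
(0.472, 0.053, 0.1) 60.8 [-48.3  18.3  41.6 123.5 -17.5  44.  -24.5]
(0.472, 0.053, 0.1) -119.2 [-32.   15.5  22.9 122.8  -8.8  43.2 147.3]
(0.557, -0.325, 0.1) 60.8 [ -8.   39.2  47.  100.1 -33.9  55.9  23.1]
(0.557, -0.325, 0.1) -119.2 [ -22.3   63.    78.1  100.7  -64.7   74.6 -137.2]
(0.557, -0.325, 0.1) 0 [ -6.   37.8  43.9 100.1 -31.3  55.  -39.6]
(0.557, -0.325, 0.1) 90 [-11.3  41.9  52.4 100.3 -38.7  57.8  55.8]
(0.557, -0.325, 0.1) 180 [-11.   41.5  51.8 100.3 -38.1  57.5 145.4]
(0.557, -0.325, 0.1) -90 [ -22.3   63.    78.1  100.7  -64.7   74.6 -108. ]
```

Run:
```python
from h import *
P=np.array([.4723,.2420]); o=[180,0,68.6]
move_to([*P,.16],o); set_gripper(.045)
print(read_time(),read_tool_pos(),read_tcp_rot(),read_force())
move_l([*P,.066],v=.12)
print(read_time(),read_tool_pos(),read_force())
set_gripper(.0)
print(read_time(),read_tool_pos(),read_force(),read_finger_gap())
cv2.imwrite('pics/s4.png',camera('scene')); 
move_l([*P,.13],v=.1)
print(read_time(),read_tool_pos(),read_force(),read_finger_gap())
cv2.imwrite('pics/s5.png',camera('scene'))
for i,n in ((4,'a'),(5,'b')): crop(cv2.imread(f'pics/s{i}.png'),150,150,270,270,5,f'pics/s{i}c.png')
```

```text
2.3333 [0.47228131 0.24212396 0.1600108 ] [ 1.79997907e+02 -1.91452184e-03  6.86144142e+01] [ 0.87692441 -0.81066621  0.52706126]
3.2667 [0.47304378 0.2422538  0.06661869] [ 0.42872229 -0.15006364  0.73178257]
3.65 [0.47291927 0.24242569 0.06691364] [-0.69814337 -0.1469359   3.58824492] 0.0132191610960461
4.4917 [0.47173573 0.24181382 0.12951431] [-0.50921519 -0.37001032 -0.4628577 ] 0.013061134865728808
```

View pics/s4c.png

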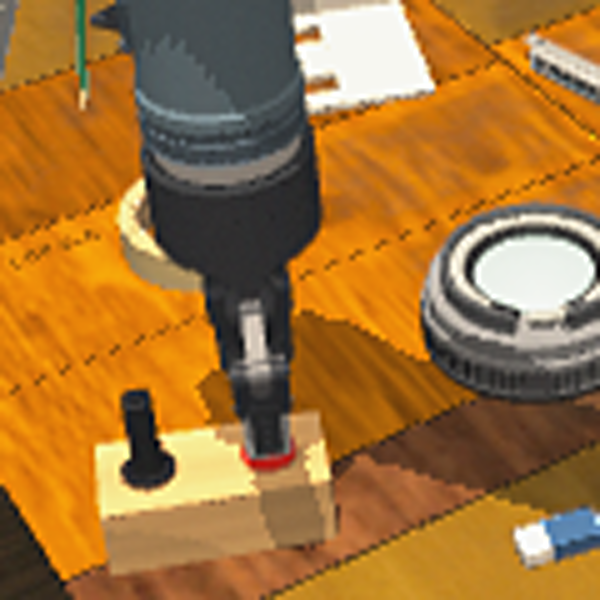

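View pics/s5c.png

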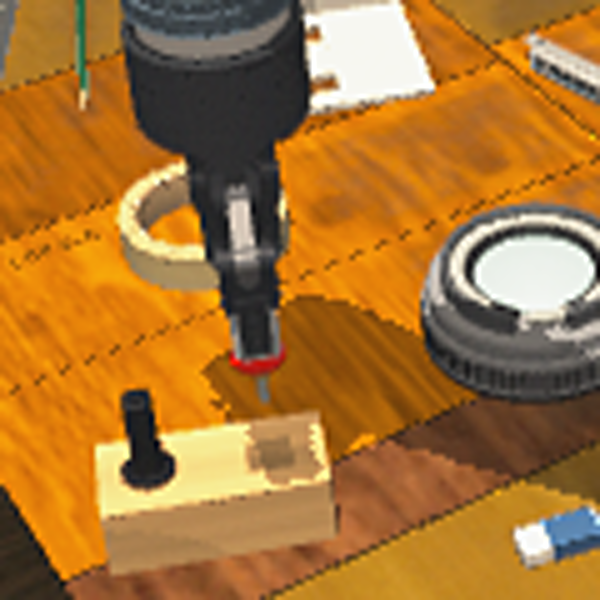

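```bash
cat > mg.py <<'E'
from h import *
C=np.array([.5204,.0575]); YAW=-29.2
a=np.radians(180+YAW); U=np.array([np.cos(a),np.sin(a)]); Tn=np.array([-U[1],U[0]])  # U outward at slot, Tn: increasing polar angle
OY=YAW+90
def pos(r,t,z): return [*(C+r*U+t*Tn),z]
def rel():
    p=np.array(read_tool_pos()); d=p[:2]-C; return np.round([1000*(d@U),1000*(d@Tn),1000*p[2]],2)
E
python3 - <<'E'
from mg import *
move_l(pos(.065,0,.13),[180,0,OY],v=.18)
move_l(pos(.055,0,.096),v=.1)
wait(.2); print(read_time(),rel(),[np.round(read_force(),2) for _ in range(4)])
h=move_l(pos(.055,0,.078),v=.012,stop_force=1.5)
print(h,read_time(),rel(),np.round(read_force(),2),read_finger_gap())
cv2.imwrite('pics/s6.png',camera('scene')); crop(cv2.imread('pics/s6.png'),220,140,300,240,6,'pics/s6c.png')
E
```

```text
6.25 [54.79 -0.51 96.58] [array([ 0.58,  0.23, -1.17]), array([ 0.58,  0.23, -1.17]), array([ 0.58,  0.23, -1.17]), array([ 0.58,  0.23, -1.17])]
True 7.0 [5.501e+01 1.000e-02 8.907e+01] [-0.09 -0.46  3.7 ] 0.01323116335626116
```

View pics/s6c.png

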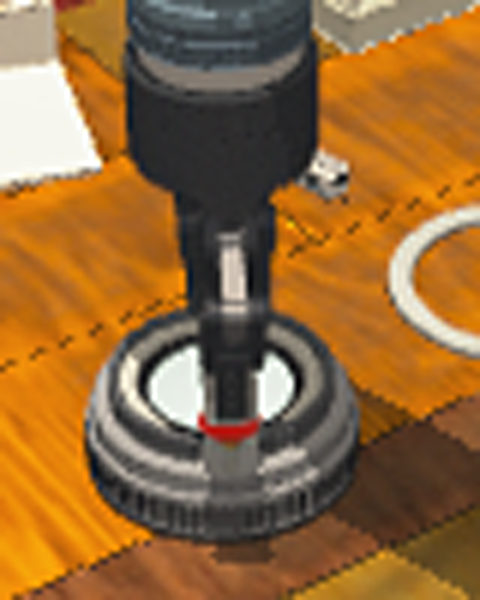

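Run:
```python
import numpy as np
from scipy.optimize import brentq
def rs(th,t,x0=0.):
    # sprung end: arc outer radius 46 centre rotated about pivot at 248deg r=42 ; th positive inward => rotation sign
    p=42*np.array([np.cos(np.radians(248)),np.sin(np.radians(248))])
    out=[]
    for s in (1,-1):
        c,sn=np.cos(s*th),np.sin(s*th); R=np.array([[c,-sn],[sn,c]]); cc=p+R@(-p)
        # shaft circle centre (-x,-t): distance to cc = 48.5
        out.append(-(cc[0]-np.sqrt(48.5**2-(-t-cc[1])**2)))
    return out
for t in (-2,0,2):
    print(t,[np.round(np.array(rs(th,t))-0,2) for th in (-.02,.09,.1,.11,.12,.14)])
```

```text
-2 [array([47.67, 49.25]), array([52.06, 44.93]), array([52.46, 44.54]), array([52.87, 44.16]), array([53.27, 43.77]), array([54.09, 43.  ])]
0 [array([47.72, 49.28]), array([52.05, 45.04]), array([52.45, 44.66]), array([52.85, 44.28]), array([53.25, 43.9 ]), array([54.05, 43.15])]
2 [array([47.7 , 49.23]), array([51.95, 45.06]), array([52.35, 44.69]), array([52.74, 44.32]), array([53.14, 43.95]), array([53.94, 43.22])]
```

```bash
cat >> mg.py <<'E'
def avg(n=6,dt=.03):
    F=[];P=[]
    for _ in range(n):
        wait(dt); F.append(read_force()); p=np.array(read_tool_pos()); d=p[:2]-C; P.append([1000*(d@U),1000*(d@Tn),1000*p[2]])
    F=np.mean(F,0); P=np.mean(P,0)
    return np.round([F[:2]@U,F[:2]@Tn,F[2]],2),np.round(P,2)
E
python3 - <<'E'
from mg import *
z=.0896
move_l(pos(.055,0,z),v=.02)
print(read_time(),*avg(8))
h=move_l(pos(.0455,0,z),v=.010,stop_force=1.5)
print(h,read_time(),rel()); print(read_time(),*avg(8))
E
```

```text
7.3 [-0.02 -0.14 -0.54] [55.42  0.36 89.23]
True 8.275 [48.83  0.28 89.11]
8.275 [ 0.3  -0.27  3.28] [48.86  0.28 89.09]
```

Run:
```python
from mg import *
z=.0904
move_l(pos(.0490,0,z),v=.02)
print(read_time(),*avg(8))
h=move_l(pos(.0455,0,z),v=.008,stop_force=1.5)
print(h,read_time(),rel()); print(read_time(),*avg(8))
```

```text
8.7917 [ 0.18  0.03 -0.56] [49.36  0.38 90.04]
True 9.3833 [48.87  0.4  89.62]
9.3833 [-0.04 -0.36  0.01] [49.25  0.81 89.22]
```

Run:
```python
from mg import *
z=.0904
for r in (.0485,.0475,.0465,.0455):
    h=move_l(pos(r,0,z),v=.01,stop_force=5)
    print(r,h,round(read_time(),2),*avg(8,.02))
```

```text
0.0485 False 9.96 [ 0.46 -0.04 -0.28] [4.875e+01 6.000e-02 9.031e+01]
0.0475 False 10.34 [ 1.87 -0.85 -0.46] [ 4.791e+01 -9.000e-02  9.028e+01]
0.0465 False 10.72 [ 2.79 -0.69 -0.88] [46.96 -0.11 90.27]
0.0455 False 11.11 [ 3.45 -1.32 -0.84] [45.95 -0.11 90.28]
```

Run:
```python
from mg import *
z=.0904
for r in (.0447,.0440):
    h=move_l(pos(r,0,z),v=.01,stop_force=5)
    print(r,h,round(read_time(),2),*avg(12,.02))
```

```text
0.0447 False 11.49 [ 4.35 -1.72 -0.77] [ 4.507e+01 -8.000e-02  9.030e+01]
0.044 False 11.94 [ 4.87 -1.84 -0.84] [44.47 -0.12 90.3 ]
```

Run:
```python
from mg import *
r=.0440
for z in (.0922,.0940,.0960):
    h=move_l(pos(r,0,z),v=.012,stop_force=2.5)
    print(z,h,round(read_time(),2),*avg(8,.02))
    if h: break
cv2.imwrite('pics/s7.png',camera('scene')); crop(cv2.imread('pics/s7.png'),220,140,300,240,6,'pics/s7c.png')
```

```text
0.0922 False 12.44 [ 4.47 -1.31 -1.13] [44.26  0.32 92.  ]
0.094 True 12.78 [ 1.    0.25 -0.62] [47.6   1.58 91.6 ]
```

View pics/s7c.png

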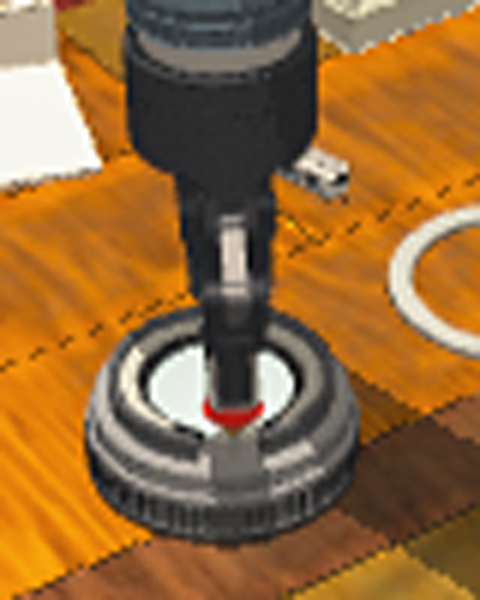

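Run:
```python
from mg import *
print(round(read_time(),2),*avg(4,.02))
z=.0904
move_l(pos(.0478,0,z),v=.02)
print(round(read_time(),2),*avg(8,.02))
for r in (.0445,.0437):
    move_l(pos(r,0,z),v=.012)
    print(round(read_time(),2),*avg(10,.02))
```

```text
12.97 [ 0.52  0.08 -0.3 ] [48.54  1.58 91.06]
13.28 [ 0.56  0.15 -0.62] [ 4.781e+01 -1.000e-02  9.030e+01]
13.84 [ 3.7  -1.62  0.11] [45.3  -0.38 90.26]
14.26 [ 4.66 -1.17 -0.96] [44.14  0.13 90.22]
```

Run:
```python
from mg import *
r=.0434
for z in (.0904,.0915,.0922,.0928):
    move_l(pos(r,0,z),v=.012)
    f,p=avg(8,.02); print(z,round(read_time(),2),f,p)
    if f[2]<-2.5: break
```

```text
0.0904 14.81 [ 4.93 -1.2  -0.62] [43.68  0.12 90.29]
0.0915 15.19 [ 4.98 -1.24 -0.89] [43.51  0.12 91.46]
0.0922 15.57 [ 4.38 -0.15 -1.01] [43.43  0.31 92.11]
0.0928 15.96 [ 3.87 -0.13 -2.13] [43.35  0.21 92.72]
```

```bash
cat >> mg.py <<'E'
def theta(f): return round((38.9*f[0]+30.3*f[1])/1200-.04,4)
E
python3 - <<'E'
from mg import *
move_l(pos(.0434,0,.0904),v=.015); f,p=avg(8,.02); print(round(read_time(),2),f,p,theta(f))
for r in (.0429,.0425):
    move_l(pos(r,0,.0904),v=.012); f,p=avg(12,.02); print(r,round(read_time(),2),f,p,theta(f))
    if theta(f)>.112 or f[0]>5.7: break
for z in (.0915,.0922,.0928):
    move_l(pos(r,0,z),v=.012)
    f,p=avg(8,.02); print(z,round(read_time(),2),f,p,theta(f))
    if f[2]<-2.2: break
E
```

```text
16.4 [ 4.27  0.07 -0.76] [4.326e+01 4.000e-02 9.045e+01] 0.1002
0.0429 16.85 [ 4.56 -0.06 -0.93] [ 4.295e+01 -6.000e-02  9.041e+01] 0.1063
0.0425 17.3 [ 5.01 -0.23 -0.89] [42.68 -0.1  90.37] 0.1166
0.0915 17.68 [ 4.9  -0.56 -0.63] [42.55 -0.16 91.61] 0.1047
0.0922 18.07 [ 5.21 -0.5  -1.02] [42.49 -0.18 92.34] 0.1163
0.0928 18.45 [ 4.95 -0.76 -1.07] [42.47 -0.18 92.96] 0.1013
```

Run:
```python
from mg import *
for z in (.0938,.0950,.0970,.0995,.1005):
    move_l(pos(.0425,0,z),v=.015)
    f,p=avg(6,.02); print(z,round(read_time(),2),f,p,theta(f))
    if f[2]<-2.4: break
cv2.imwrite('pics/s8.png',camera('scene')); crop(cv2.imread('pics/s8.png'),220,140,300,240,6,'pics/s8c.png')
```

```text
0.0938 18.8 [ 4.74 -0.34 -0.94] [42.44 -0.17 94.01] 0.1051
0.095 19.15 [ 4.75 -0.68 -0.58] [42.39 -0.16 95.23] 0.0968
0.097 19.53 [ 4.78 -0.6  -0.26] [ 4.239e+01 -3.000e-02  9.715e+01] 0.0998
0.0995 19.95 [ 4.88 -0.41 -0.6 ] [42.46  0.1  99.54] 0.1078
0.1005 20.3 [ 4.4  -0.03 -0.28] [4.2420e+01 7.0000e-02 1.0052e+02] 0.1019
```

View pics/s8c.png

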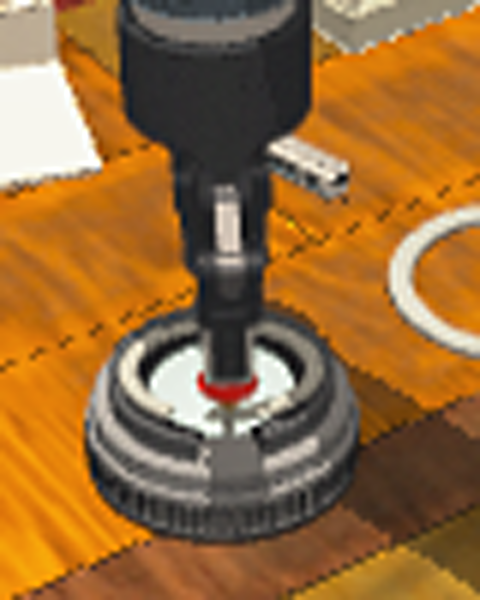

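Run:
```python
from mg import *
move_l(pos(.0425,0,.1013),v=.02)
move_l(pos(.0495,0,.1013),v=.03); print(round(read_time(),2),*avg(4,.02))
move_l(pos(.0505,0,.0968),v=.02); print(round(read_time(),2),*avg(4,.02))
move_l(pos(.062,0,.0968),v=.04); print(round(read_time(),2),*avg(4,.02))
move_l(pos(.075,0,.13),v=.15)
move_l([.4723,.2420,.13],[180,0,68.6],v=.18)
print(read_time())
cv2.imwrite('pics/s9.png',camera('scene')); crop(cv2.imread('pics/s9.png'),170,150,290,240,6,'pics/s9c.png')
```

```text
20.98 [ 0.54  0.32 -0.6 ] [ 48.18  -0.35 101.84]
21.43 [ 0.15 -0.06 -0.87] [ 5.026e+01 -6.000e-02  9.678e+01]
21.93 [ 0.16  0.66 -0.78] [62.18 -0.15 96.87]
23.3667
```

View pics/s9c.png

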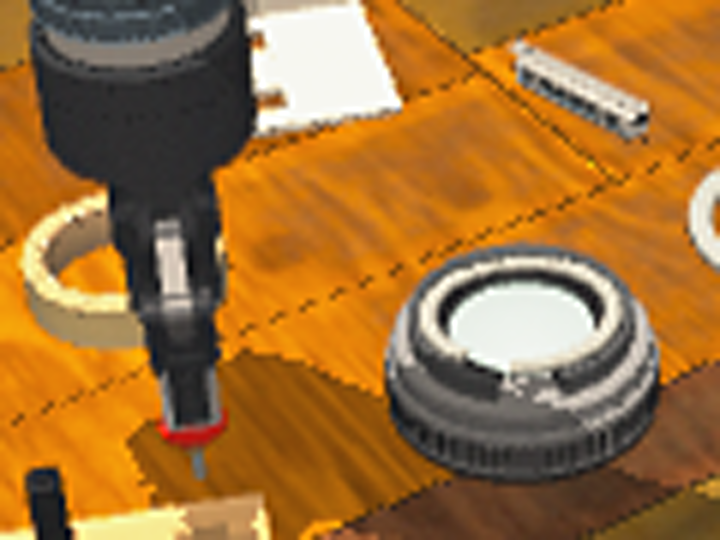

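Run:
```python
from mg import *
h=move_l([.4725,.2421,.0672],v=.08,stop_force=6)
print(h,read_time(),read_tool_pos(),read_force())
cv2.imwrite('pics/s10.png',camera('scene')); crop(cv2.imread('pics/s10.png'),170,150,290,270,5,'pics/s10c.png')
s=cv2.imread('pics/s10.png'); crop(s,230,188,284,232,14,'pics/s10m.png')
```

```text
True 24.175 [0.47106518 0.24136715 0.066876  ] [-1.76230312  0.27469396  5.5244622 ]
```

View pics/s10c.png

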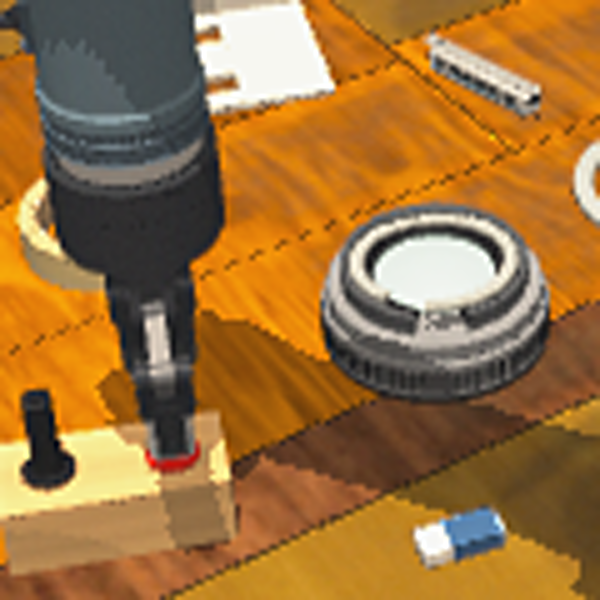

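View pics/s10m.png

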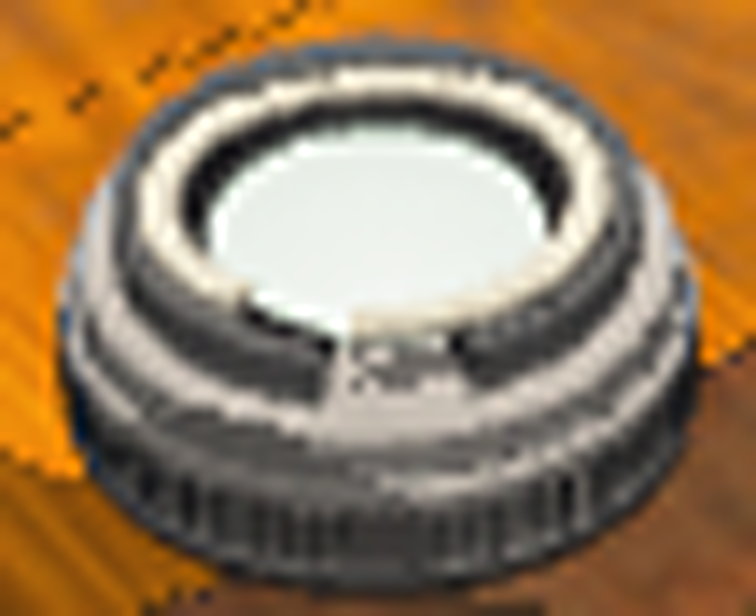

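```bash
cat > plan.py <<'E'
import numpy as np, heapq
# mag frame mm. ring pts: annulus grid in r, phi from 168..500, z 0/2/4
ph=np.radians(np.arange(168,501,3)); rr=np.array([38,40,42,44,46.]); zz=np.array([0,2,4.])
R,PH,Z=np.meshgrid(rr,ph,zz,indexing='ij'); B=np.c_[(R*np.cos(PH)).ravel(),(R*np.sin(PH)).ravel(),Z.ravel()]
def pen(s,zc,t):
    # ring rotated about mag y by t, centre at (-s,0,zc)
    c,sn=np.cos(t),np.sin(t)
    x=B[:,0]*c+B[:,2]*sn-s; y=B[:,1]; z=-B[:,0]*sn+B[:,2]*c+zc
    r=np.hypot(x,y); a=np.degrees(np.arctan2(y,x)); d=np.zeros(len(x))
    slot=np.abs(np.abs(a)-180)<16
    m=(r<46.5)&(r>33)&~(slot); d=np.maximum(d,np.where(m,38-z,0))
    m=(r>46.5)&(r<51)&~slot; d=np.maximum(d,np.where(m,np.minimum(46-z,r-46.5),0))
    for lo,hi,ri in ((-30,30,43.5),(-161,-148,42.5)):
        m=(a>lo)&(a<hi)&(r>ri)&(r<51); d=np.maximum(d,np.where(m,np.minimum(np.minimum(46-z,z-43),np.where(r<46.5,r-ri,9)),0).clip(0))
    m=(r>=51)&(r<58); d=np.maximum(d,np.where(m,33.5-z,0))
    return d.max()
# tilt state: tip supports
S=np.arange(-.5,26,.5); T=np.radians(np.arange(4,25.1,.5)); ZC=np.arange(40,62,.5)
P=np.array([[[pen(s,z,t) for t in T] for z in ZC] for s in S])
np.save('P.npy',P)
i0=None
for j,t in enumerate(T[:6]):
    k=np.unravel_index(P[:4,:,j].argmin(),P[:4,:,j].shape); print(np.degrees(t),S[k[0]],ZC[k[1]],P[k[0],k[1],j])
k=np.unravel_index(P[:3,:,3].argmin(),P[:3,:,3].shape); st=(k[0],k[1],3)
cost={st:(0)};pq=[(0,st,None)];par={}
done=set()
while pq:
    c,u,pr=heapq.heappop(pq)
    if u in done: continue
    done.add(u);par[u]=pr
    if S[u[0]]>=20: break
    for d0 in (-1,0,1):
        for d1 in (-1,0,1):
            for d2 in (-1,0,1):
                v=(u[0]+d0,u[1]+d1,u[2]+d2)
                if v in done or min(v)<0 or v[0]>=len(S) or v[1]>=len(ZC) or v[2]>=len(T): continue
                heapq.heappush(pq,(c+.02+ .02*abs(d2)+max(0,P[v]+0)**2*5,v,u))
path=[];
while u: path.append(u);u=par[u]
for u in path[::-1]: print(S[u[0]],ZC[u[1]],round(np.degrees(T[u[2]]),1),round(P[u],2))
E
python3 plan.py
```

```text
4.0 -0.5 49.5 0.0
4.5 -0.5 50.0 0.0
5.0 -0.5 50.5 0.0
5.5 -0.5 50.5 0.0
6.000000000000001 -0.5 51.0 0.0
6.5 -0.5 51.5 0.0
-0.5 50.5 5.5 0.0
0.0 50.5 5.5 0.0
0.5 50.5 5.5 0.0
1.0 50.5 5.5 0.0
1.5 50.5 5.5 0.0
2.0 50.5 5.5 0.0
2.5 50.5 5.5 0.0
3.0 50.0 5.5 0.0
3.5 49.5 5.5 0.0
4.0 49.0 5.5 0.0
4.5 48.5 5.5 0.0
5.0 48.0 5.5 0.0
5.5 47.5 5.5 0.0
6.0 47.0 5.5 0.0
6.5 46.5 5.5 0.0
7.0 46.0 5.5 0.0
7.5 46.0 5.5 0.0
8.0 46.0 5.5 0.0
8.5 46.0 5.5 0.0
9.0 46.0 5.5 0.0
9.5 46.0 5.5 0.0
10.0 46.5 5.5 0.0
10.5 46.5 5.5 0.0
11.0 46.5 5.5 0.0
11.5 46.5 5.5 0.0
12.0 46.5 5.5 0.0
12.5 46.5 5.5 0.0
13.0 46.5 5.5 0.0
13.5 46.5 5.5 0.0
14.0 46.5 5.5 0.0
14.5 46.5 5.5 0.0
15.0 46.5 5.5 0.0
15.5 46.5 5.5 0.0
16.0 46.5 5.5 0.0
16.5 46.5 5.5 0.0
17.0 46.5 5.5 0.0
17.5 47.0 5.5 0.0
18.0 47.0 5.5 0.0
18.5 47.0 5.5 0.0
19.0 47.0 5.5 0.0
19.5 47.0 5.5 0.0
20.0 47.0 5.5 0.0
```

Run:
```python
from mg import *
set_gripper(.035); move_l([.4725,.2421,.135],v=.2)
print(read_time())
cv2.imwrite('pics/s11.png',camera('scene')); crop(cv2.imread('pics/s11.png'),170,150,290,270,5,'pics/s11c.png')
```

```text
25.0583
```

View pics/s11c.png

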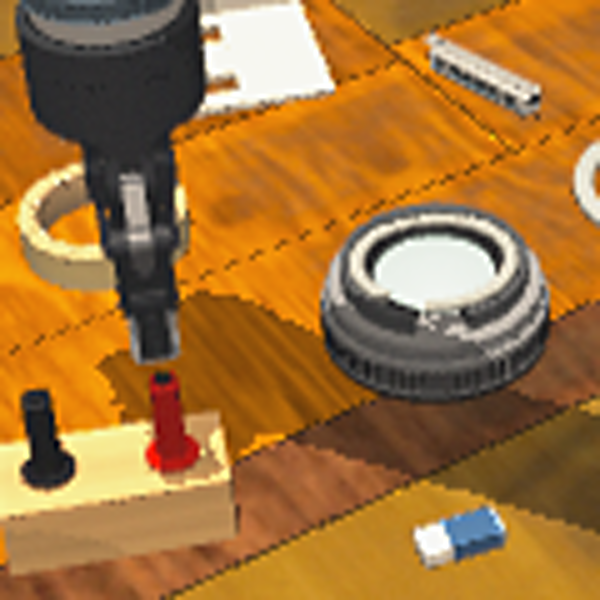

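```bash
cat > plan2.py <<'E'
import re
src=open('plan.py').read()
src=src.replace("S=np.arange(-.5,26,.5); T=np.radians(np.arange(4,25.1,.5)); ZC=np.arange(40,62,.5)","S=np.arange(-1,20.1,.25); T=np.radians(np.arange(4,15.1,.5)); ZC=np.arange(41,58,.25)")
i=src.index('for j,t in enumerate(T[:6])'); j=src.index('cost={st')
src=src[:i]+"""
sub=P[2:7,:12,3]; k=np.unravel_index(sub.argmin(),sub.shape); st=(k[0]+2,k[1],3); print('start',S[st[0]],ZC[st[1]],P[st])
"""+src[j:]
src=src.replace('S[u[0]]>=20','S[u[0]]>=18')
exec(src)
E
time python3 plan2.py
```

```text
start -0.25 42.5 0.0
-0.25 42.5 5.5 0.0
0.0 42.5 5.5 0.0
0.25 42.75 5.5 0.0
0.5 43.0 6.0 0.0
0.75 43.25 6.5 0.0
1.0 43.5 6.5 0.0
1.25 43.75 7.0 0.0
1.5 44.0 7.0 0.0
1.75 44.25 7.5 0.0
2.0 44.5 8.0 0.0
2.25 44.5 8.0 0.0
2.5 44.75 8.0 0.01
2.75 44.75 8.0 0.01
3.0 45.0 8.0 0.0
3.25 45.0 8.0 0.0
3.5 45.25 8.0 0.0
3.75 45.5 8.0 0.0
4.0 45.5 8.0 0.0
4.25 45.5 8.0 0.0
4.5 45.5 8.0 0.0
4.75 45.5 8.0 0.0
5.0 45.75 8.0 0.0
5.25 45.75 8.0 0.0
5.5 45.75 8.0 0.0
5.75 45.75 8.0 0.0
6.0 45.75 8.0 0.0
6.25 45.75 8.0 0.0
6.5 45.75 8.0 0.0
6.75 45.75 8.0 0.0
7.0 46.0 8.0 0.0
7.25 46.0 8.0 0.0
7.5 46.0 8.0 0.0
7.75 46.0 8.0 0.0
8.0 46.0 8.0 0.0
8.25 46.0 8.0 0.0
8.5 46.0 8.0 0.0
8.75 46.0 8.0 0.0
9.0 46.0 8.0 0.0
9.25 46.0 8.0 0.0
9.5 46.25 8.0 0.0
9.75 46.5 8.0 0.0
10.0 46.5 8.0 0.0
10.25 46.5 8.0 0.0
10.5 46.5 8.0 0.0
10.75 46.5 8.0 0.0
11.0 46.5 8.0 0.0
11.25 46.5 8.0 0.0
11.5 46.5 8.0 0.0
11.75 46.5 8.0 0.0
12.0 46.5 8.0 0.0
12.25 46.5 8.0 0.0
12.5 46.5 8.0 0.0
12.75 46.5 8.0 0.0
13.0 46.5 8.0 0.0
13.25 46.75 8.0 0.0
13.5 46.75 8.0 0.0
13.75 46.75 8.0 0.0
14.0 46.75 8.0 0.0
14.25 46.75 8.0 0.0
14.5 46.75 8.0 0.0
14.75 46.75 8.0 0.0
15.0 46.75 8.0 0.0
15.25 46.75 8.0 0.0
15.5 46.75 8.0 0.0
15.75 46.75 8.0 0.0
16.0 46.75 8.0 0.0
16.25 46.75 8.0 0.0
16.5 46.75 8.0 0.0
16.75 46.75 8.0 0.0
17.0 47.0 8.0 0.0
17.25 47.25 8.0 0.0
17.5 47.25 8.0 0.0
17.75 47.25 8.0 0.0
18.0 47.25 8.0 0.0
real	1m1.332s
user	1m0.601s
sys	0m0.131s
```

```bash
cat >> mg.py <<'E'
ZOFF=.0025  # world z of magnifier origin
M=Rn.from_euler('z',YAW,degrees=True)
def tcp(s,zc,t,loc=(-43.,0,15.5),lift=0):
    Rr=M*Rn.from_euler('y',t,degrees=True)
    p=np.array([C[0],C[1],ZOFF])+M.apply(np.array([-s,0,zc])/1000)+Rr.apply(np.array(loc)/1000+[0,0,lift])
    o=(Rr*Rn.from_euler('z',90,degrees=True)*Rn.from_euler('x',180,degrees=True)).as_euler('xyz',degrees=True)
    return list(p),list(o)
E
python3 - <<'E'
from mg import *
print(tcp(0,42.5,5.4))
set_gripper(.026)
p,o=tcp(0,42.5,5.4,lift=.06); move_l(p,o,v=.2)
p,o=tcp(0,42.5,5.4,lift=.012); move_l(p,o,v=.12); print(read_time(),*avg(4,.02))
p,o=tcp(0,42.5,5.4); h=move_l(p,o,v=.03,stop_force=4); print(h,read_time(),*avg(4,.02),read_finger_gap())
cv2.imwrite('pics/s12.png',camera('scene')); crop(cv2.imread('pics/s12.png'),220,150,290,240,8,'pics/s12c.png')
E
```

```text
([np.float64(0.48430424819516876), np.float64(0.07767323382052385), np.float64(0.06447786792404386)], [np.float64(-174.59999999999997), np.float64(0.0), np.float64(60.8)])
26.9083 [ 0.14 -0.31  0.28] [40.03 -0.65 76.79]
False 27.525 [-0.31 -0.3  -0.29] [41.34  0.1  64.4 ] 0.026061096873671738
```

View pics/s12c.png

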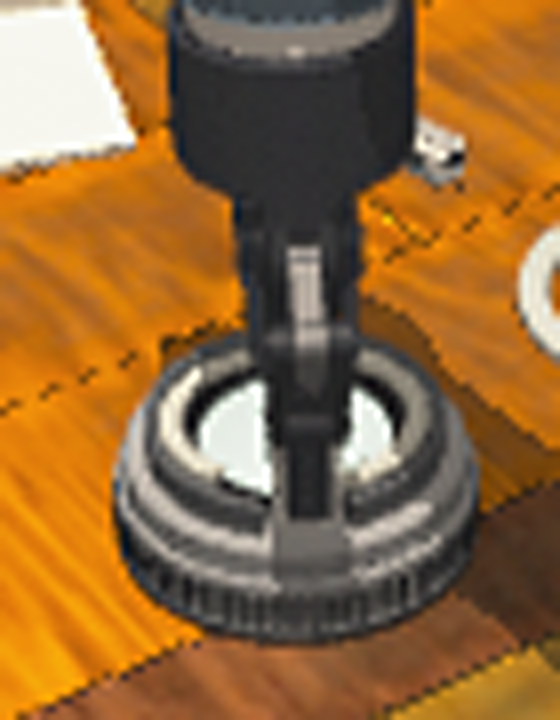

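Run:
```python
from mg import *
set_gripper(0); print(read_time(),*avg(4,.02),read_finger_gap())
for w in ((1,43.5,6.7),(2.2,44.7,8.0),(4,45.7,8.2)):
    p,o=tcp(*w); h=move_l(p,o,v=.012,stop_force=12); f,q=avg(4,.02); print(w,h,round(read_time(),2),f,q,read_finger_gap())
    if h: break
cv2.imwrite('pics/s13.png',camera('scene')); crop(cv2.imread('pics/s13.png'),220,150,290,240,8,'pics/s13c.png')
```

```text
27.9667 [-0.45 -1.44  0.09] [41.08 -0.86 64.76] 0.005098340811650445
(1, 43.5, 6.7) False 28.42 [-0.63 -2.98 -0.15] [41.57 -0.72 66.58] 0.0051953110321359235
(2.2, 44.7, 8.0) False 28.82 [-0.54 -3.32  0.29] [ 4.259e+01 -5.000e-02  6.855e+01] 0.005307356835531536
(4, 45.7, 8.2) False 29.21 [-0.08 -2.26  0.13] [44.69  0.27 69.6 ] 0.0048853666980666
```

View pics/s13c.png

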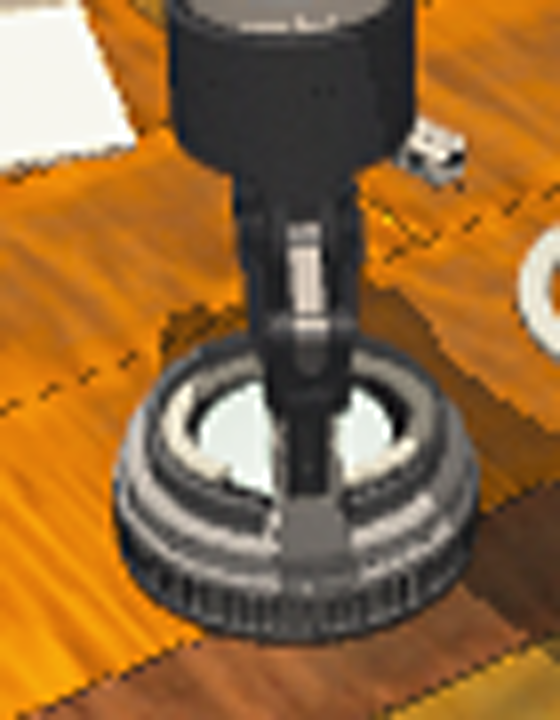

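Run:
```python
from mg import *
for w in ((8,46.5,8.2),):
    p,o=tcp(*w); h=move_l(p,o,v=.02,stop_force=12); f,q=avg(4,.02); print(w,h,round(read_time(),2),f,q,read_finger_gap())
for n in ('scene','top'): cv2.imwrite(f'pics/{n}14.png',camera(n))
crop(cv2.imread('pics/scene14.png'),225,165,290,240,9,'pics/s14c.png')
crop(cv2.imread('pics/top14.png'),220,170,280,225,10,'pics/t14c.png')
```

```text
(8, 46.5, 8.2) False 29.68 [ 1.   -0.56  0.36] [49.01  0.77 70.27] 0.005015109861159825
```

View pics/s14c.png

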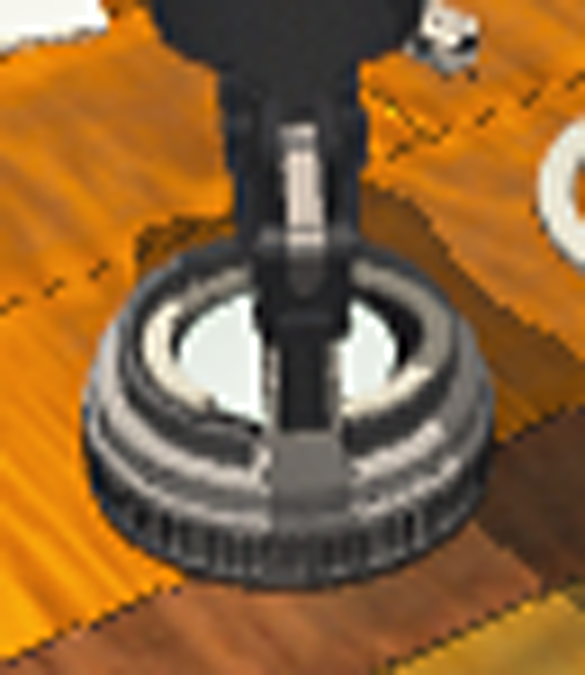

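View pics/t14c.png

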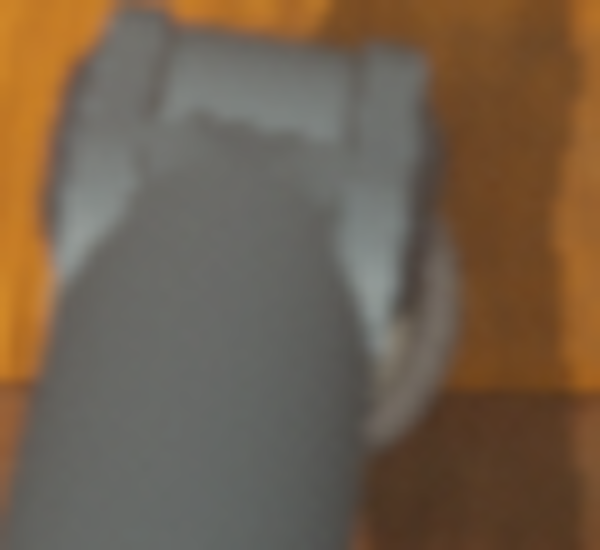

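Run:
```python
from mg import *
for w in ((16,49,8.2),(20,62,8.2)):
    p,o=tcp(*w); h=move_l(p,o,v=.04,stop_force=12); f,q=avg(3,.02); print(w,h,round(read_time(),2),f,q,read_finger_gap())
for n in ('scene',): cv2.imwrite(f'pics/{n}15.png',camera(n))
crop(cv2.imread('pics/scene15.png'),220,155,295,240,8,'pics/s15c.png')
```

```text
(16, 49, 8.2) False 30.18 [-0.1   0.23  0.12] [56.64  0.19 72.93] 0.005356735873327651
(20, 62, 8.2) False 30.73 [-0.43 -0.48 -0.65] [60.29 -0.16 86.21] 0.005223697612385621
```

View pics/s15c.png

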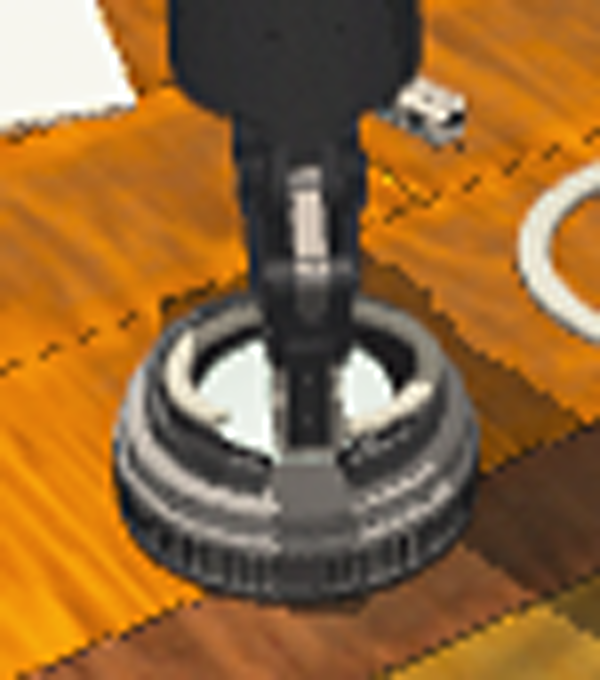

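Run:
```python
from mg import *
p,o=tcp(25,110,8.2); h=move_l(p,o,v=.15,stop_force=15); print(h,read_time(),read_finger_gap(),read_force(),read_ft_torque())
for n in ('scene',): cv2.imwrite(f'pics/{n}16.png',camera(n))
crop(cv2.imread('pics/scene16.png'),220,135,300,240,7,'pics/s16c.png')
```

```text
False 31.25 0.005220758062775832 [-0.07361758 -0.20504943 -0.99704678] [-0.08710568 -0.13741475 -0.05907747]
```

View pics/s16c.png

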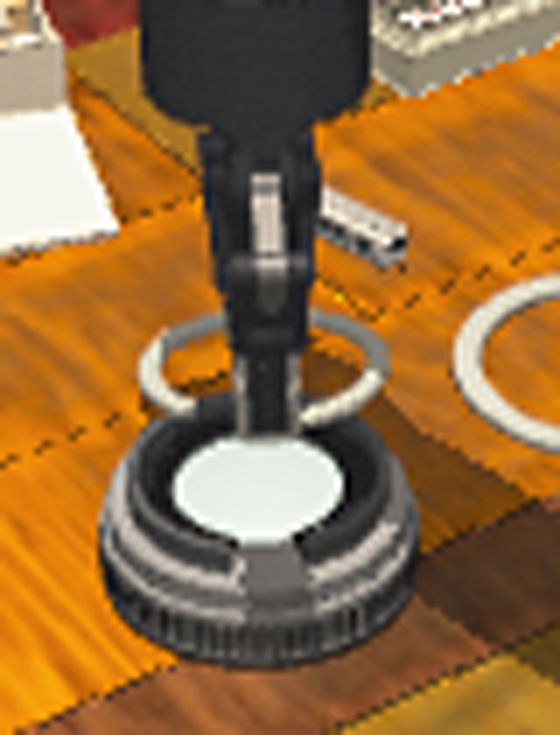

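Run:
```python
from mg import *
T=[.520,-.304]
move_l([.50,-.10,.15],[180,0,OY],v=.2)
move_l([*T,.10],[180,0,OY],v=.2); wait(.2)
print(read_time(),read_tool_pos(),read_tcp_rot(),read_finger_gap(),read_force())
for n in ('scene','top'): cv2.imwrite(f'pics/{n}17.png',camera(n))
crop(cv2.imread('pics/scene17.png'),290,90,420,210,6,'pics/s17c.png')
crop(cv2.imread('pics/top17.png'),310,140,400,230,6,'pics/t17c.png')
```

```text
33.825 [ 0.52052084 -0.30263265  0.10018567] [ 1.79998966e+02 -4.87439580e-02  6.09154379e+01] 0.005136024492945948 [ 0.11574709 -0.47446159  0.37702887]
```

View pics/s17c.png

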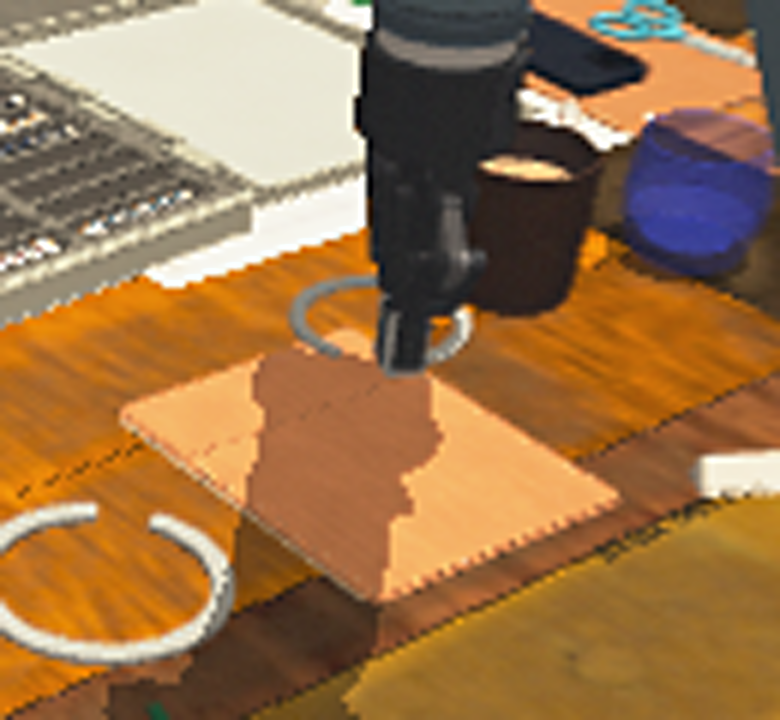

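View pics/t17c.png

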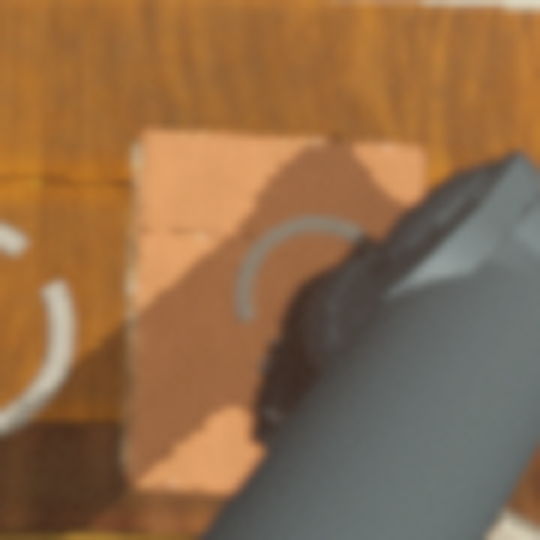

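Run:
```python
import ov
from mg import *
from ov import overlay
p0=ov.proj; sh={'scene':np.array([-.353,.154]),'top':np.array([.085,.341])}
ov.proj=lambda n,P:p0(n,P)+sh[n]
def ringc(tilt,roll,zt=.0885-.0):
    L=[]
    Rr=M*Rn.from_euler('yx',[tilt,roll],degrees=True)
    g=np.array([.5205,-.3026,.0845])
    for r in (38,46):
        a=np.radians(np.linspace(168,500,100)); P=np.c_[r*np.cos(a)+42.5,r*np.sin(a),0*a+4]/1000
        L.append(g+Rr.apply(P))
    return L
L=[(P,(0,255,0)) for P in ringc(0,0)]+[(P,(255,0,0)) for P in ringc(0,8)]
overlay('pics/scene17.png','scene',(330,125,380,160),14,L,'pics/o17s.png')
overlay('pics/top17.png','top',(335,165,385,215),12,L,'pics/o17t.png')
```

```text
(no output)
```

View pics/o17s.png

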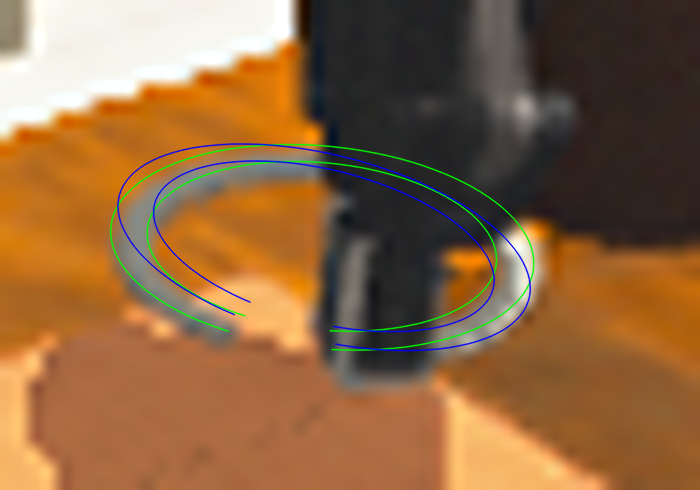

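View pics/o17t.png

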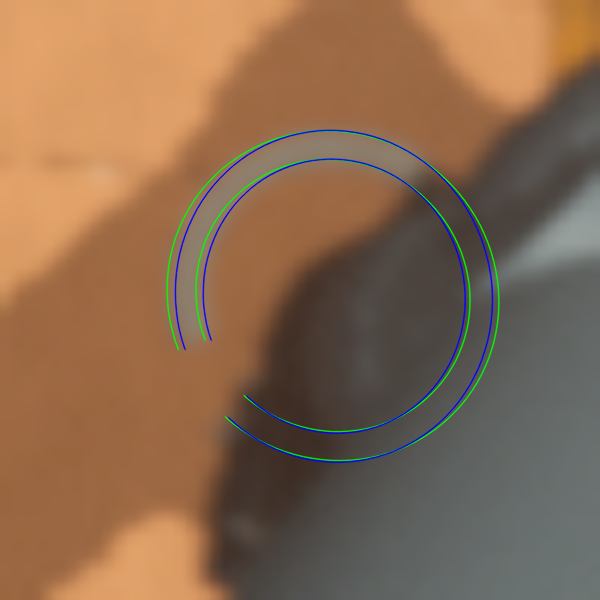

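Run:
```python
from mg import *
T=[.520,-.304]
move_l([*T,.045],[180,0,OY],v=.1)
h=move_l([*T,.0235],Rn.identity() if 0 else None,v=.025,stop_force=3); print(h,read_time(),read_tool_pos(),read_force())
set_gripper(.03); print(read_finger_gap())
wait(.2); move_l([*T,.12],v=.1)
move_l([.45,-.1,.25],v=.3)
print(read_time())
for n in ('scene','top'): cv2.imwrite(f'pics/{n}18.png',camera(n))
crop(cv2.imread('pics/scene18.png'),290,90,420,210,6,'pics/s18c.png')
crop(cv2.imread('pics/top18.png'),150,130,400,250,3,'pics/t18c.png')
crop(cv2.imread('pics/scene18.png'),160,140,290,280,5,'pics/s18d.png')
```

```text
False 35.6333 [ 0.52013654 -0.30412471  0.02362861] [-0.60621682  0.4738054  -0.58161608]
0.030254509992735257
38.3
```

View pics/s18c.png

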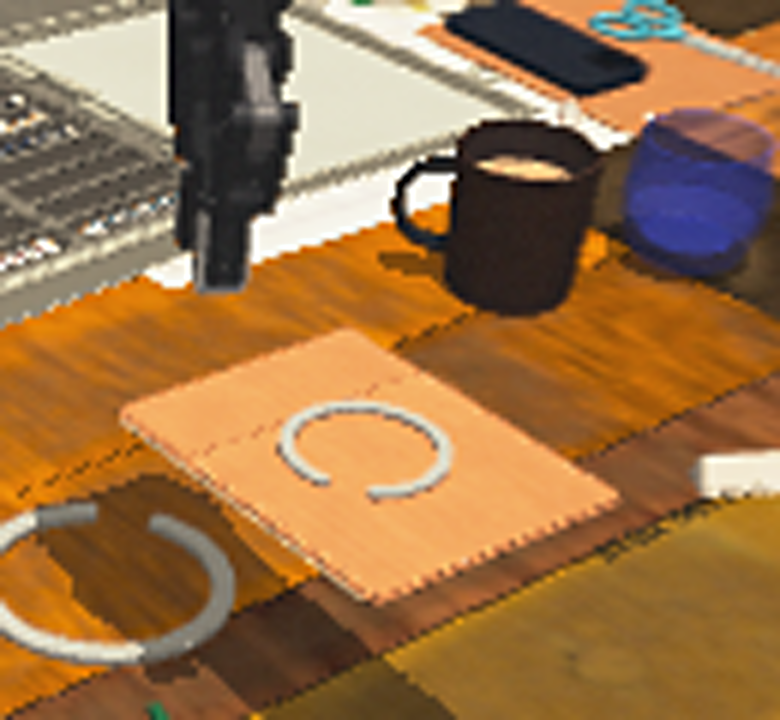

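View pics/t18c.png

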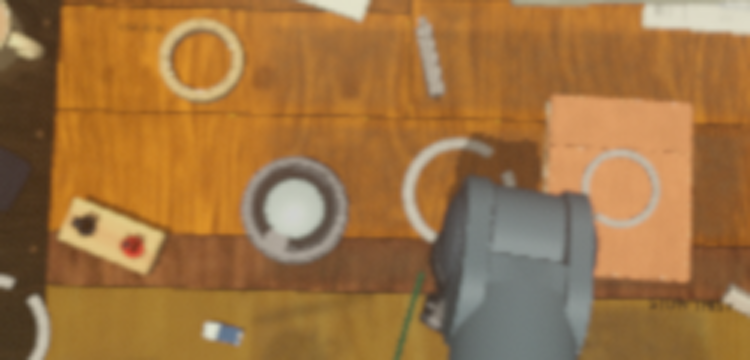

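View pics/s18d.png

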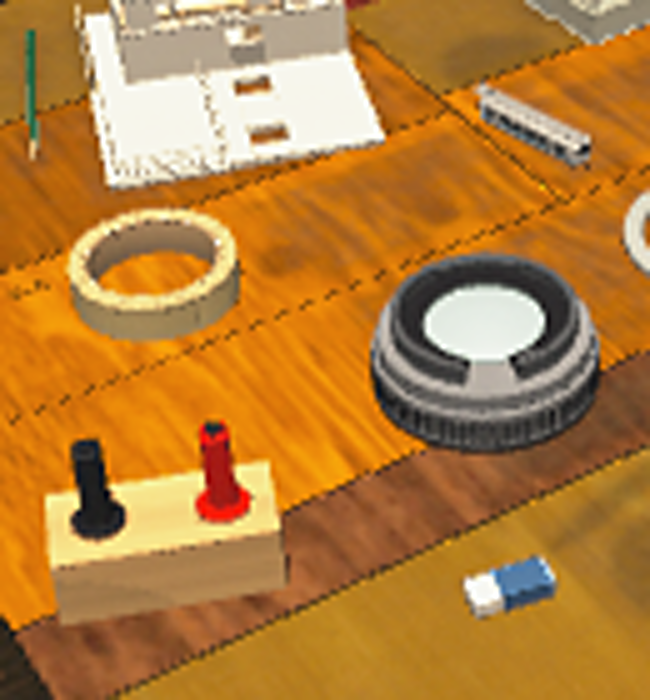

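The ring lies flat and wholly on the folder, at about (350,164) in the scene picture. The pick stands in its hole, and the tape, coach and eraser have not moved.

```bash
python3 -c "
from rig import *
print(read_time()); print(job_done())"
```

```text
38.4
the job is handed in; nothing more can be done
None
```

The split ring is out of the magnifier and lies flat on the leather folder, wholly on it. I handed the job in at 38.4 s of the 59 s allowed.

- **Feeling the floor:** the toe of the hook pick touched the slot's floor gently (about 4 N). It brushed the floor once more, at about 3 N, on the way in.
- **Freeing the end:** I drew the sprung end in with about 5 N, which I estimate as a bend of 0.10 to 0.12 rad. The first lift may have caught on the lip, and the second caught lightly (about 2 N), so I lowered the end each time and drew a little further. The third lift came clear, and the end then rested on top of the rim.
- **Pick back:** it stands in its hole with the guard disc down on the block.
- **Removing the ring:** I pinched the raised end, tilted the ring and drew it toward the slot side. It came free of the long lip with about 3 N or less.

**Last checks:** in the final pictures the seat of the magnifier is empty, and the tape, coach and eraser are where they were. The robot is clear of everything.

**What disagreed:**
- My estimates of the bend from force and from position differed. The position readings alone suggested up to 0.14 rad or slightly more, so I trusted the force, which also accounts for the friction I felt.
- The finger gap read 5 mm on the ring's 8 mm width. The grip held anyway.

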